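Make up three camera kits at the rack-room bench

TASK

Make up three camera kits from the gear on the bench: the black battery and the red tally lamp go in the yellow tray, the ivory converter box and the blue belt pack in the green tray, one thing to each pocket (either pocket will do), sitting flat on the pocket floor and upright as they stand now; the round black lens goes upright into the foam recess of the hinged black case. Open the case by its orange tongue to get the lens in, and leave it fully shut; leave the orange tape roll and the grey meter where they are.

Things in the scene. Friction and masses are not known exactly. Their poses are not given: they have to be found in the camera images.
- battery_mid (a point): camera battery: black block 38 (x) x 70 (y) x 40 (z) mm, with a white label band. Point: its centre, half-way up; z up, y along its 70 mm length
- lamp_mid (a point): tally lamp: round black base 44 mm in diameter and 26 mm high, with a red dome (40 mm in diameter, narrowing from 32 mm up) on it; 44 mm high in all. Point: its centre, half-way up; z up
- converter_mid (a point): signal converter: ivory box 46 (x) x 72 (y) x 38 (z) mm, with a black panel and three white dots on top. Point: its centre, half-way up; z up, y along its 72 mm length
- beltpack_mid (a point): intercom belt pack: blue box 34 (x) x 64 (y) x 42 (z) mm (a white knob on top adds 3 mm). Point: its centre, half-way up; z up, y along its 64 mm length
- lens_mid (a point): converter lens: black cylinder 48 mm in diameter, 44 mm high, brass line round it, greenish glass on top. Point: its centre, half-way up; z up
- tray_yellow: shallow yellow kit tray, fixed to the bench, 72 x 192 mm, 12 mm high, open on top; floor 4 mm thick, walls 4 mm. One wall across its middle divides it into two pockets, each 64 mm along x and 90 mm along y (length along y), centred 47 mm either side of the origin along y. Origin: centre of the underside; z up
- tray_green: shallow green kit tray, fixed to the bench, 72 x 192 mm, 12 mm high, open on top; floor 4 mm thick, walls 4 mm. One wall across its middle divides it into two pockets, each 64 mm along x and 90 mm along y (length along y), centred 47 mm either side of the origin along y. Origin: centre of the underside; z up
- case_pocket (a point): black hinged case, fixed to the bench, 110 (x) x 140 (y) x 52 mm high without its lid, walls 5 mm; inside, grey foam 12 mm thick stands on the case floor round a recess 66 x 66 mm in the middle. Point: centre of the recess's floor, 5 mm above the bench; z up. The lid's hinge line runs along y, 55 mm from this point in +x and 47 mm above it; the front, with the tongue, is at -x
- case_lid (a joint): angle of the case's lid in rad: 0 shut, 1.57 upright, stop at 1.75; it starts shut or a little ajar. A flat lid 110 x 140 x 10 mm, 0.12 kg, whose hinge has friction and stays where it is left (about 1.5 N at the tongue moves it)
- lid_tongue (a point): orange pull tongue on the lid's front edge, level when shut: 38 mm long (x), 22 mm wide (y), 10 mm thick. Point: middle of its width and thickness, 24 mm out from the lid's front edge, 134 mm from the hinge line (and 5 mm above it when shut). It moves and turns with the lid; y is parallel to the hinge. Pinched across its 22 mm width it can turn between the fingers, so that a gripper pointing straight down can carry it round the whole arc
- tape_roll: bystander: orange roll of tape lying flat, 84 mm across, 25 mm high. Origin: centre of the underside
- meter: bystander: grey hand-held meter lying flat, 100 x 55 x 30 mm. Origin: centre of the underside

How it is judged:
By the outcome, as a careful person would: the job done as asked, in the order asked, and still so for the second after the job is handed in, with the robot touching nothing.
It also fails if it takes over 138 s, if anything falls off the work surface, if the arm or the gripper's body presses on something with over 40 N, if the wrist force passes 120 N, or if a joint passes its speed limit or range.

ROBOT

A 6-joint arm with a two-finger parallel gripper is mounted at the origin on the work surface. World frame = base frame: x ahead of the robot, y to its left, z up, the work surface at z = 0. Lengths are in m, angles in degrees, forces in N, time in s.
With the tool pointing down it reaches from about 0.3 to 0.875 m from the base axis. Payload 6.4 kg.
Tool frame: the origin (TCP) lies on the mounting face of the last link; the fingertips stand 166 mm ahead of it and the grasp point (between the pads) lies 147 mm ahead of it; z points along the fingers, y is the line along which they close (so a half turn about z gives the same grasp; the last joint's range is limited). The gripper opens to 88 mm and grips with 3 to 60 N. Pads are 18 mm wide; open, the fingers measure 123 mm over their backs; the gripper's body (75 mm by 187 mm) begins 45 mm behind the grasp point.
Start: joints at [-83.039, 10.359, 92.074, -0, 77.567, -11.82], TCP at [0.185, -0.544, 0.405] pointing down, gripper open.
Joint ranges: [-171.53, 171.53], [-51.25, 118.39], [17.06, 147.69], [-65.23, 245.23], [0, 150.52], [-178.68, 178.68]. Speed limits (degrees/s): [147.25, 147.25, 172.46, 180, 180, 180].

INTERFACE

Orientations are given as a 3x3 rotation matrix whose columns are the frame's x, y, z axes.
In Python, from plant import bot gives the robot as it stands.
- The arm moves only by the tool apply_moves, never from a script. Its argument "motion" is one flat list of numbers, 4 for each row, row after row: the shift along the tool's x, y, z in mm, then the turn about the tool's z in degrees. In form: [x, y, z, spin, x, y, z, spin, ...]. A call has 1 to 20 rows; each row shifts and turns the commanded pose from where the row before left it, along the tool's axes as they then stand; what a row does not reach is not made up. A row lasts 1/10 s, in which the tool goes at most 50 mm and 8.59 degrees, less where a joint would pass 70% of its speed; a pose out of reach is approached as far as the arm can. A call is refused whole if a number of a shift passes 50 or a number of a turn 8.59, either way. A call with a gripper value outside its range is refused whole. "jaw" is the opening, from 0 (shut) to 1 (fully open), set as the call begins (left out, the last holds). The fingers move at their own pace and stop on an object; the grip force is fixed at half the most. Time passes only in rows, so rows that do not move let the fingers close. It gives the time, the measured TCP pose, the force, the opening and the grip force at its end, in the units of the state.
- bot.observe(): the state, without advancing time (a new reading comes with each control period).
- bot.camera(name): name is "scene" or "top" or "wrist"; returns (picture, depth): 420x560x3 uint8, red, green, blue; 420x560 float32, m along the optical axis (not along the pixel's ray), 0 where there is no reading.
- bot.camera_info(name): a dict with "mtx" (3x3 intrinsics, pixels), "dist_coeffs" ([k1, k2, p1, p2, k3] as OpenCV has them; the pictures are not rectified), "extrinsics" (4x4, takes a point from camera to world coordinates); the wrist camera has in their place "hand_eye" (4x4, takes a point from camera to tool coordinates, whose origin is the TCP and whose axes are the flange's). Camera axes: x right, y up, looking along -z (the intrinsics and any distortion apply to the point x, -y, -z); pixel columns grow to the right and rows downward; lengths in m; the calibration is good to about 2 mm. A picture is of the moment at which its call begins: read the wrist's pose just before it. camera_info takes no time and is no camera call.
- bot.sign_off(): hands the job in; it is judged then, once.
Trained networks look in the newest picture that a camera, given by its name, has taken for a name from the list of things; names that differ only in an ending like _2 or _b are one class to them, and where a whole thing is asked for, a point or a joint stands for the part that bears it (a point fixed in the world has none). Each returns a list of dicts, best first, with "confidence" (0 to 1); they miss things now and then, are a little off and sometimes report something else, mostly with a low value. They report only what shows in the picture. A call takes as long as a camera call.
- bot.search_frame(camera, name): "box" ([left, top, right, bottom] in pixels, round what is visible of it).
- bot.pinpoint(camera, name): "uv" ([column, row] in pixels: a listed point, or the origin of a listed thing).
The state is a dict: "time_s": time; "q": joint angles; "joint_velocities": joint speeds; "joint_torque": joint torques, N m; "tcp_pos": TCP position; "tcp_rot": TCP orientation; "contact_force": force on the tool from outside, world axes, zero at the start; "ft_torque": the same for the moment, N m; "gripper_width": finger opening in m; "finger_force": force on a finger pad.
Only numpy, scipy, OpenCV 4.12 (cv2) and the standard library are available. Lean on these libraries where they do the work, as an engineer would, in place of code of your own. Each camera call takes 0.05 s, during which the arm holds its last target. There are 200 camera calls.

## Working session

There is one attempt and no reset: what is moved stays moved. The work goes in short steps, Python scripts to look and compute and a tool call to move; the robot and the scene stay as the last step left them, time stands still between calls to the robot, and variables do not carry over. Pictures are saved under pics/ and viewed, at most 14 in all, crops included, and the job is handed in when it is done.

Besides the shell and the picture viewer there is one more tool, called after ">>>" as name(argument=value, ...) on one line, values as JSON. apply_moves: Moves the arm, as the interface text tells. Its arguments: {"type":"object","properties":{"motion":{"type":"array"},"jaw":{"type":"number"}},"required":["motion"]}

```bash
ls; mkdir -p pics; cat > h.py <<'E'
import numpy as np, cv2
from plant import bot
def ext(cam):
    i=bot.camera_info(cam)
    if cam!='wrist': return i,np.array(i['extrinsics'])
    s=bot.observe(); T=np.eye(4); T[:3,:3]=s['tcp_rot']; T[:3,3]=s['tcp_pos']
    return i,T@np.array(i['hand_eye'])
def ray(cam,uv,E=None):
    i,E0=ext(cam); E=E0 if E is None else E
    p=cv2.undistortPoints(np.array([[uv]],float),np.array(i['mtx']),np.array(i['dist_coeffs']))[0,0]
    d=E[:3,:3]@np.array([p[0],-p[1],-1.]); return E[:3,3],d
def atz(cam,uv,z,E=None):
    o,d=ray(cam,uv,E); return o+d*(z-o[2])/d[2]
def atd(cam,uv,dep,E=None):
    o,d=ray(cam,uv,E); return o+d*dep
def save(im,n): cv2.imwrite('pics/'+n,im[:,:,::-1])
def cloud(cam,dep,E=None):
    i,E0=ext(cam); E=E0 if E is None else E
    v,u=np.mgrid[0:dep.shape[0],0:dep.shape[1]]
    p=cv2.undistortPoints(np.stack([u.ravel(),v.ravel()],1).astype(float)[:,None],np.array(i['mtx']),np.array(i['dist_coeffs']))[:,0]
    c=np.stack([p[:,0],-p[:,1],-np.ones(len(p))],1)*dep.ravel()[:,None]
    return (c@E[:3,:3].T+E[:3,3]).reshape(*dep.shape,3)
E
cat > a.py <<'E'
from h import *
Z=dict(battery_mid=.02,lamp_mid=.022,converter_mid=.019,beltpack_mid=.021,lens_mid=.022,tray_yellow=0,tray_green=0,case_pocket=.005,lid_tongue=.057,tape_roll=0,meter=0)
for cam in ['top','scene']:
    im,d=bot.camera(cam); save(im,cam+'0.png'); np.save(cam+'0.npy',d); np.save(cam+'im.npy',im)
    for n,z in Z.items():
        for r in bot.pinpoint(cam,n)[:2]:
            print(cam,n,np.round(r['uv']),round(r['confidence'],2),atz(cam,r['uv'],z).round(3))
s=bot.observe();print(s['time_s'],np.array(s['tcp_rot']).round(3),s['gripper_width'])
E
python3 a.py
```

```text
pics
top battery_mid [284. 227.] 0.56 [ 0.464 -0.021  0.02 ]
top lamp_mid [344. 238.] 0.74 [ 0.44  -0.164  0.022]
top converter_mid [209. 234.] 0.89 [0.443 0.159 0.019]
top beltpack_mid [398. 288.] 0.88 [ 0.323 -0.295  0.021]
top lens_mid [151. 276.] 0.73 [0.343 0.293 0.022]
top tray_yellow [436. 212.] 0.9 [ 0.505 -0.397  0.   ]
top tray_green [117. 206.] 0.61 [0.509 0.39  0.   ]
top lid_tongue [266. 181.] 0.82 [0.569 0.022 0.057]
top tape_roll [175. 140.] 0.64 [0.678 0.254 0.   ]
top meter [381. 136.] 0.58 [ 0.696 -0.261  0.   ]
scene battery_mid [277. 220.] 0.66 [ 0.476 -0.015  0.02 ]
scene lamp_mid [213. 241.] 0.75 [ 0.439 -0.181  0.022]
scene converter_mid [320. 186.] 0.59 [0.444 0.145 0.019]
scene beltpack_mid [154. 233.] 0.57 [ 0.328 -0.293  0.021]
scene beltpack_mid [409. 229.] 0.4 [0.692 0.238 0.021]
scene lens_mid [343. 141.] 0.71 [0.347 0.301 0.022]
scene tray_yellow [407. 168.] 0.72 [0.518 0.398 0.   ]
scene tray_yellow [152. 306.] 0.59 [ 0.504 -0.39   0.   ]
scene tray_green [406. 168.] 0.74 [0.519 0.395 0.   ]
scene lid_tongue [308. 226.] 0.6 [0.557 0.02  0.057]
scene tape_roll [407. 231.] 0.92 [0.683 0.245 0.   ]
scene meter [243. 340.] 0.83 [ 0.697 -0.259  0.   ]
scene meter [405. 170.] 0.39 [0.523 0.386 0.   ]
1.2 [[ 0.947  0.322 -0.   ]
 [ 0.322 -0.947  0.   ]
 [-0.    -0.    -1.   ]] 0.08795391676364114
```

View pics/top0.png

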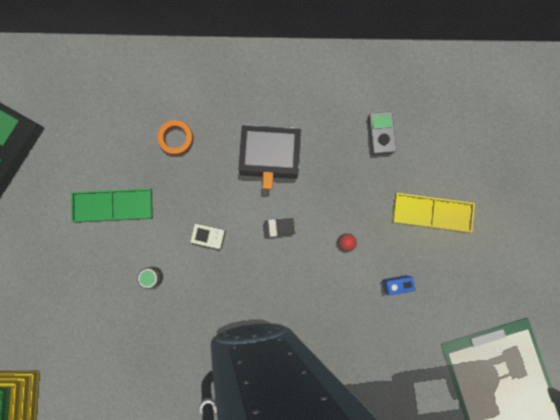

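View pics/scene0.png

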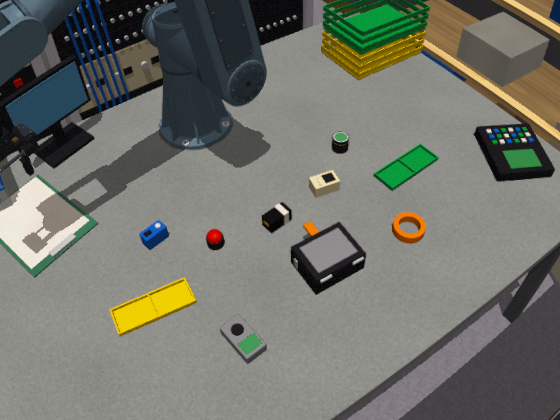

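Both views agree with the detections: case about (270,150), tongue (267,181), battery (280,228), lamp (347,242), converter (208,236), belt pack (399,286) and lens (149,278) in the top view. Next are the yaws, from depth and colour in the top view.

```bash
cat > b.py <<'E'
from h import *
im=np.load('topim.npy');d=np.load('top0.npy');P=cloud('top',d)
C=dict(battery=(280,228),lamp=(347,242),conv=(208,236),belt=(399,286),lens=(149,278),ty=(434,213),tg=(113,206),case=(270,150))
for n,(u,v) in C.items():
    r=50 if n in('ty','tg','case') else 25
    w=np.s_[v-r:v+r,u-r:u+r]; Q=P[w]; z=Q[...,2]
    m=(z>(.02 if r==25 else .04)) if n not in('ty','tg') else (cv2.cvtColor(im[w],cv2.COLOR_RGB2HSV)[...,1]>150)
    m&=d[w]>0
    k,l,st,ce=cv2.connectedComponentsWithStats(m.astype(np.uint8)); j=1+st[1:,4].argmax(); q=Q[l==j]
    if n in('ty','tg'):
        uv=np.argwhere(l==j)[:,::-1]; q=np.array([atz('top',(a+u-r,b+v-r),.01) for a,b in uv])
    R=cv2.minAreaRect(q[:,:2].astype(np.float32)*1000)
    print(n,len(q),'z med/max',np.median(q[:,2]).round(3),q[:,2].max().round(3),'c',np.round(R[0]),'size',np.round(R[1]),'ang',round(R[2],1),'mean',q[:,:2].mean(0).round(3))
E
python3 b.py
```

```text
battery 480 z med/max 0.04 0.046 c [464. -10.] size [38. 71.] ang 6.5 mean [ 0.464 -0.01 ]
lamp 265 z med/max 0.04 0.048 c [ 430. -173.] size [41. 43.] ang 89.5 mean [ 0.43  -0.171]
conv 615 z med/max 0.039 0.044 c [441. 160.] size [75. 46.] ang 77.9 mean [0.44  0.158]
belt 460 z med/max 0.042 0.048 c [ 332. -294.] size [34. 65.] ang 10.8 mean [ 0.333 -0.291]
lens 401 z med/max 0.045 0.05 c [342. 293.] size [46. 48.] ang 49.6 mean [0.343 0.291]
ty 2156 z med/max 0.01 0.01 c [ 505. -385.] size [192.  70.] ang 83.2 mean [ 0.505 -0.383]
tg 1 z med/max 0.01 0.01 c [533. 447.] size [0. 0.] ang 0.0 mean [0.533 0.447]
case 3032 z med/max 0.066 0.073 c [627.  15.] size [142. 152.] ang 87.1 mean [0.637 0.015]
```

```bash
cat > c.py <<'E'
from h import *
im=np.load('topim.npy');d=np.load('top0.npy');P=cloud('top',d)
hsv=cv2.cvtColor(im,cv2.COLOR_RGB2HSV)
def rect(q):
    R=cv2.minAreaRect(q.astype(np.float32)*1000); return np.round(R[0]),np.round(R[1]),round(R[2],1)
m=((hsv[...,1]>120)&(abs(hsv[...,0].astype(int)-65)<15)); m[:,:60]=0;m[:,170:]=0;m[:170]=0;m[235:]=0
m=cv2.morphologyEx(m.astype(np.uint8),cv2.MORPH_OPEN,np.ones((2,2)))
q=np.array([atz('top',(u,v),.01)[:2] for v,u in np.argwhere(m)]);print('tg',len(q),rect(q))
o=(hsv[...,1]>120)&(hsv[...,0]<22)&(hsv[...,2]>80); win=np.zeros_like(o);win[160:200,250:290]=1;o&=win
q=P[o&(P[...,2]>.03)];print('tongue',len(q),rect(q[:,:2]),q.mean(0).round(3),q[:,2].max())
for x in np.arange(.53,.60,.01):
    k=abs(q[:,0]-x)<.005
    if k.any(): print(round(x,2),np.median(q[k,2]).round(4),q[k,1].mean().round(4))
w=np.zeros_like(o);w[115:195,230:310]=1
k=w&~o&(P[...,2]>.045)&(P[...,2]<.09); k=cv2.morphologyEx(k.astype(np.uint8),cv2.MORPH_OPEN,np.ones((9,9)))>0
q=P[k];print('lid',rect(q[:,:2]))
A=np.c_[q[:,:2],np.ones(len(q))];print('plane',np.linalg.lstsq(A,q[:,2],rcond=None)[0])
E
python3 c.py
cat > plan.py <<'E'
# usage: plan.py n x y z yaw [n x y z yaw ...] ; mm of the grasp point and yaw (deg) of closing axis; '-' keeps a value
import sys
from h import *
s=bot.observe();R=np.array(s['tcp_rot']);p=np.array(s['tcp_pos'])*1000+R[:,2]*147
yaw=np.degrees(np.arctan2(R[1,1],R[0,1]))
print('grasp',p.round(1),'yaw',yaw.round(1),'q6',round(s['q'][5],1),'t',s['time_s'],'tilt',R[:2,2].round(3))
a=sys.argv[1:];out=[]
while a:
    n=int(a[0]);g=np.array([p[i] if v=='-' else float(v) for i,v in enumerate(a[1:4])]);t=yaw if a[4]=='-' else float(a[4]);a=a[5:]
    dy=(t-yaw+90)%180-90;p0=p.copy();y0=yaw
    for i in range(1,n+1):
        w=p0+(g-p0)*i/n-p;c,sn=np.cos(np.radians(yaw)),np.sin(np.radians(yaw))
        # tool y=(c,s,0), z=(0,0,-1), x = y cross z = (-s, c,0)
        row=np.round([-w[0]*sn+w[1]*c,0,0],0)*0
        sh=np.round([ -sn*w[0]+c*w[1], c*w[0]+sn*w[1], -w[2]],1 if i==n else 0)
        sh[0]*=-1
        sp=round(-(y0+dy*i/n-yaw),1)
        p=p+np.array([sn*sh[0]+c*sh[1],-c*sh[0]+sn*sh[1],-sh[2]]);yaw=yaw-sp
        out+=[*sh,sp]
    out+=['|']
print(','.join(x if x=='|' else '%g'%(x+0) for x in out), '\nend',p.round(1),yaw.round(1))
E
python3 plan.py 16 464 -10 150 6.5
```

```text
grasp [ 185.1 -544.4  257.7] yaw -71.2 q6 -11.8 t 1.2 tilt [-0.  0.]
-27,-26,7,-4.9,-30,-24,6,-4.8,-31,-21,7,-4.9,-33,-18,7,-4.8,-34,-15,7,-4.9,-36,-13,6,-4.8,-36,-9,7,-4.9,-37,-7,7,-4.9,-38,-3,7,-4.8,-37,0,6,-4.9,-38,3,7,-4.8,-37,7,7,-4.9,-37,9,7,-4.8,-35,13,6,-4.9,-34,15,7,-4.9,-33.3,18.8,6.7,-4.8,| 
end [464. -10. 150.] 6.5Traceback (most recent call last):
  File "c.py", line 8, in <module>
    q=np.array([atz('top',(u,v),.01)[:2] for v,u in np.argwhere(m)]);print('tg',len(q),rect(q))
                ~~~^^^^^^^^^^^^^^^^^
  File "h.py", line 13, in atz
    o,d=ray(cam,uv,E); return o+d*(z-o[2])/d[2]
        ~~~^^^^^^^^^^
  File "h.py", line 9, in ray
    i,E0=ext(cam); E=E0 if E is None else E
         ~~~^^^^^
  File "h.py", line 4, in ext
    i=bot.camera_info(cam)
ValueError: time passes only in moves, steps and waits
```

```bash
python3 - <<'E'
s=open('plan.py').read()
s=s.replace("        row=np.round([-w[0]*sn+w[1]*c,0,0],0)*0\n","").replace("        sh[0]*=-1\n","").replace("# tool y=","# tool x=y x z; y=").replace("sn*sh[0]+c*sh[1],-c*sh[0]+sn*sh[1]","-sn*sh[0]+c*sh[1],c*sh[0]+sn*sh[1]")
open('plan.py','w').write(s)
s=open('h.py').read().replace("def ext(cam):\n    i=bot.camera_info(cam)","_c={}\ndef ext(cam):\n    if cam not in _c: _c[cam]=bot.camera_info(cam)\n    i=_c[cam]")
open('h.py','w').write(s)
E
python3 c.py; python3 plan.py 16 464 -10 150 6.5
```

```text
tg 2187 (array([509., 397.]), array([ 69., 189.]), 3.6)
tongue 160 (array([570.,  19.]), array([24., 38.]), 88.0) [0.57  0.019 0.067] 0.07255810688458142
0.55 0.0682 0.02
0.56 0.0685 0.0203
0.57 0.0674 0.0182
0.58 0.0673 0.0181
0.59 0.0668 0.0194
lid (array([643.,  15.]), array([140., 111.]), 87.2)
plane [-0.02225697  0.00349064  0.07948455]
grasp [ 185.1 -544.4  257.7] yaw -71.2 q6 -11.8 t 1.2 tilt [-0.  0.]
27,-26,7,-4.9,30,-24,6,-4.8,31,-21,7,-4.9,33,-18,7,-4.8,34,-15,7,-4.9,36,-13,6,-4.8,36,-9,7,-4.9,37,-7,7,-4.9,38,-3,7,-4.8,37,0,6,-4.9,38,3,7,-4.8,37,7,7,-4.9,37,9,7,-4.8,35,13,6,-4.9,34,15,7,-4.9,33.3,18.8,6.7,-4.8,| 
end [464. -10. 150.] 6.5
```

>>> apply_moves(motion=[27,-26,7,-4.9,30,-24,6,-4.8,31,-21,7,-4.9,33,-18,7,-4.8,34,-15,7,-4.9,36,-13,6,-4.8,36,-9,7,-4.9,37,-7,7,-4.9,38,-3,7,-4.8,37,0,6,-4.9,38,3,7,-4.8,37,7,7,-4.9,37,9,7,-4.8,35,13,6,-4.9,34,15,7,-4.9,33.3,18.8,6.7,-4.8,0,0,0,0], jaw=1)

```text
time_s: 2.9
tcp_pos: [0.4648, -0.0067, 0.2964]
tcp_rot: [[-0.119, 0.993, -0.0], [0.993, 0.119, 0.001], [0.001, -0.0, -1.0]]
contact_force: [0.5, 0.1, -0.0]
gripper_width: 0.0881
finger_force: 0.0
```

```bash
cat > w.py <<'E'
# wrist look: segment what is above zmin within r (m) of x,y ; usage w.py x y r zmin [pic]
import sys
from h import *
x,y,r,zm=map(float,sys.argv[1:5])
i,E=ext('wrist');im,d=bot.camera('wrist');P=cloud('wrist',d,E)
if len(sys.argv)>5: save(im,sys.argv[5])
m=(d>0)&(np.hypot(P[...,0]-x,P[...,1]-y)<r)&(P[...,2]>zm)&(P[...,2]<.08)
m=cv2.morphologyEx(m.astype(np.uint8),cv2.MORPH_OPEN,np.ones((3,3)))
k,l,st,_=cv2.connectedComponentsWithStats(m)
for j in range(1,k):
    if st[j,4]<150: continue
    q=P[l==j];R=cv2.minAreaRect(q[:,:2].astype(np.float32)*1000);print(st[j,4],np.round(R[0],1),np.round(R[1]),round(R[2],1),'z',np.percentile(q[:,2],[5,50,95]).round(4))
E
python3 w.py .464 -.01 .06 .03 w1.png; python3 plan.py 6 464 -10 33 6.5
```

```text
4038 [463.   -9.9] [38. 70.] 6.6 z [0.0382 0.0396 0.0408]
grasp [464.1  -8.2 149.6] yaw 6.7 q6 -22.4 t 2.95 tilt [-0.001  0.   ]
0,0,19,0,-1,0,20,0.1,0,0,19,0,0,0,20,0,0,0,19,0.1,-0.8,-0.4,19.6,0,| 
end [464. -10.  33.] 6.5
```

>>> apply_moves(motion=[0,0,24,0,-1,-1,24,0.1,-1,0,24,0,0,0,24,0,0,0,20.6,0,0,0,0,0])

```text
time_s: 3.55
tcp_pos: [0.4617, -0.0128, 0.1784]
tcp_rot: [[-0.109, 0.994, -0.005], [0.994, 0.109, 0.001], [0.002, -0.005, -1.0]]
contact_force: [-0.1, -0.0, -0.4]
gripper_width: 0.0879
finger_force: 0.0
```

>>> apply_moves(motion=[0,0,0,0,0,0,0,0,0,0,0,0,0,0,0,0,0,0,0,0], jaw=0)

```text
time_s: 4.05
tcp_pos: [0.4635, -0.0121, 0.181]
tcp_rot: [[-0.111, 0.994, 0.001], [0.994, 0.111, -0.0], [-0.0, 0.001, -1.0]]
contact_force: [1.3, -1.2, -0.3]
gripper_width: 0.0502
finger_force: 0.0
```

```bash
python3 - <<'E'
import numpy as np
for n,c,a in [('Y',(505,-385),-6.8),('G',(509,397),3.6)]:
    u=np.radians(a+90)
    for s in(47,-47): print(n,s,np.round([c[0]+s*np.cos(u),c[1]+s*np.sin(u)],1))
E
python3 plan.py 4 - - 150 - 11 499.4 -431.7 120 -6.8 4 499.4 -431.7 38.5 -6.8
```

```text
Y 47 [ 510.6 -338.3]
Y -47 [ 499.4 -431.7]
G 47 [506.  443.9]
G -47 [512.  350.1]
grasp [463.6 -12.1  34. ] yaw 6.4 q6 -22.6 t 4.05 tilt [ 0.001 -0.   ]
0,0,-29,0,0,0,-29,0,0,0,-29,0,0,0,-29,0,|,-38,-1,3,1.2,-39,0,2,1.2,-38,0,3,1.2,-38,2,3,1.2,-38,2,3,1.2,-38,3,2,1.2,-39,4,3,1.2,-38,4,3,1.2,-37,6,3,1.2,-38,6,2,1.2,-37.9,6.9,3,1.2,|,0,0,20,0,0,0,21,0,0,0,20,0,0,0,20.5,0,| 
end [ 499.4 -431.7   38.5] -6.8
```

>>> apply_moves(motion=[0,0,0,0,0,0,0,0,0,0,0,0,0,0,0,0,0,0,-29,0,0,0,-29,0,0,0,-29,0,0,0,-29,0])

```text
time_s: 4.85
tcp_pos: [0.4628, -0.0119, 0.297]
tcp_rot: [[-0.111, 0.994, -0.001], [0.994, 0.111, 0.0], [0.0, -0.001, -1.0]]
contact_force: [0.5, -0.3, -1.2]
gripper_width: 0.0376
finger_force: 30.0
```

>>> apply_moves(motion=[-38,-1,3,1.2,-39,0,2,1.2,-38,0,3,1.2,-38,2,3,1.2,-38,2,3,1.2,-38,3,2,1.2,-39,4,3,1.2,-38,4,3,1.2,-37,6,3,1.2,-38,6,2,1.2,-37.9,6.9,3,1.2,0,0,0,0])

```text
time_s: 6.05
tcp_pos: [0.498, -0.4359, 0.2653]
tcp_rot: [[0.123, 0.992, -0.0], [0.992, -0.123, -0.001], [-0.001, -0.0, -1.0]]
contact_force: [-0.6, 0.7, -1.0]
gripper_width: 0.0375
finger_force: 30.0
```

```bash
python3 w.py .505 -.385 .11 .007 w2.png; python3 plan.py 4 499.4 -431.7 39 -6.8
```

```text
4145 [ 507.2 -367.4] [152.  73.] 83.0 z [0.0089 0.0113 0.0126]
grasp [ 498.1 -433.5  118.1] yaw -7.0 q6 -44.3 t 6.1 tilt [-0.001  0.001]
0,0,20,0,1,1,20,-0.1,0,0,19,0,0.9,0.1,20.1,-0.1,| 
end [ 499.4 -431.7   39. ] -6.8
```

View pics/w2.png

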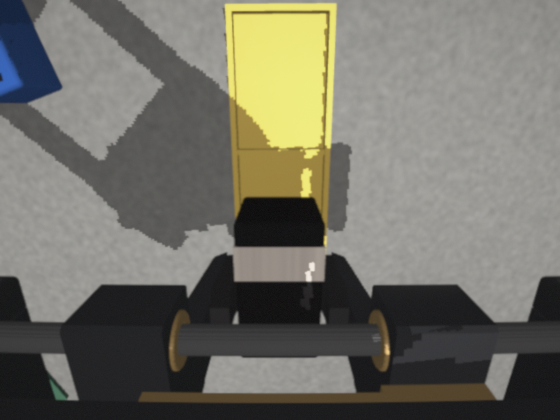

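The battery is held square between the pads, at (280,240), over the far pocket. The tray rim, (228,5)–(335,5), matches the top-view estimate.

>>> apply_moves(motion=[0,0,20,0,1,1,20,-0.1,0,0,20,0,1,0,19,-0.1,0,0,0,0,0,0,0,0,0,0,0,0])

```text
time_s: 6.8
tcp_pos: [0.5003, -0.4292, 0.1879]
tcp_rot: [[0.115, 0.993, -0.0], [0.993, -0.115, 0.0], [0.0, -0.0, -1.0]]
contact_force: [-0.0, 0.1, -1.7]
gripper_width: 0.0378
finger_force: 30.0
```

```bash
python3 plan.py 1 499.4 -431.7 38.3 -6.8; python3 -c "
from plant import bot; s=bot.observe();print(s['contact_force'])"
```

```text
grasp [ 500.3 -429.2   40.9] yaw -6.6 q6 -44.3 t 6.8 tilt [-0.  0.]
-2.6,-0.6,2.6,0.2,| 
end [ 499.4 -431.7   38.3] -6.8
[-0.00432119  0.14762619 -1.6713455 ]
```

>>> apply_moves(motion=[-1,0,1,0,0,0,1,0,0,0,0,0])

```text
time_s: 7.1
tcp_pos: [0.5, -0.4308, 0.1855]
tcp_rot: [[0.115, 0.993, 0.0], [0.993, -0.115, -0.0], [-0.0, 0.0, -1.0]]
contact_force: [-0.3, -1.1, -0.9]
gripper_width: 0.0379
finger_force: 30.0
```

>>> apply_moves(motion=[0,0,0,0,0,0,0,0,0,0,0,0,0,0,0,0,0,0,0,0,0,0,-25,0,0,0,-25,0,0,0,-25,0,0,0,-20,0], jaw=1)

```text
time_s: 8.0
tcp_pos: [0.5003, -0.4309, 0.2821]
tcp_rot: [[0.115, 0.993, 0.001], [0.993, -0.115, -0.001], [-0.001, 0.001, -1.0]]
contact_force: [-0.0, -0.2, -0.3]
gripper_width: 0.0879
finger_force: 0.0
```

```bash
python3 w.py .499 -.432 .07 .025; python3 plan.py 12 434 -173 135 83.2
```

```text
4847 [ 499.5 -429.3] [70. 38.] 83.4 z [0.0416 0.0436 0.0447]
grasp [ 501.7 -432.5  138.8] yaw -6.6 q6 -44.4 t 8.05 tilt [ 0.004 -0.005]
21,-8,0,-7.5,22,-5,1,-7.5,22,-3,0,-7.5,22,1,0,-7.4,22,3,1,-7.5,22,6,0,-7.5,20,9,0,-7.5,19,12,1,-7.5,18,14,0,-7.5,15,16,0,-7.4,14,18,0,-7.5,10.4,19.4,0.8,-7.5,| 
end [ 434. -173.  135.] 83.2
```

>>> apply_moves(motion=[21,-8,0,-7.5,22,-5,1,-7.5,22,-3,0,-7.5,22,1,0,-7.4,22,3,1,-7.5,22,6,0,-7.5,20,9,0,-7.5,19,12,1,-7.5,18,14,0,-7.5,15,16,0,-7.4,14,18,0,-7.5,10.4,19.4,0.8,-7.5,0,0,0,0,0,0,0,0])

```text
time_s: 9.45
tcp_pos: [0.4326, -0.1713, 0.2766]
tcp_rot: [[-0.993, 0.12, 0.0], [0.12, 0.993, -0.001], [-0.0, -0.0, -1.0]]
contact_force: [0.3, 0.3, -0.2]
gripper_width: 0.0883
finger_force: 0.0
```

```bash
python3 w.py .432 -.173 .06 .012; python3 w.py .432 -.173 .06 .03;python3 plan.py 5 431 -173 28 83.2
```

```text
2553 [ 427.8 -173.7] [43. 40.] 80.2 z [0.0217 0.0399 0.0439]
2065 [ 428.7 -174. ] [39. 38.] 74.8 z [0.0325 0.0407 0.0439]
grasp [ 432.9 -172.2  129.8] yaw 83.0 q6 -119.4 t 9.55 tilt [ 0.001 -0.001]
0,0,20,0,1,0,21,-0.1,0,-1,20,0,0,0,20,0,0.8,-0.1,20.8,-0.1,| 
end [ 431. -173.   28.] 83.2
```

>>> apply_moves(motion=[1,0,20,0,1,-1,20,-0.1,1,0,20,0,0,0,20,-0.1,0,0,21,0,0,0,1,0])

```text
time_s: 10.15
tcp_pos: [0.4285, -0.1721, 0.1724]
tcp_rot: [[-0.993, 0.118, -0.004], [0.118, 0.993, 0.003], [0.004, 0.002, -1.0]]
contact_force: [-0.7, -0.0, 0.0]
gripper_width: 0.0884
finger_force: 0.0
```

>>> apply_moves(motion=[0,0,0,0,0,0,0,0,0,0,0,0,0,0,0,0,0,0,0,0,0,0,0,0,0,0,0,0,0,0,0,0], jaw=0)

```text
time_s: 10.95
tcp_pos: [0.4296, -0.1721, 0.1751]
tcp_rot: [[-0.993, 0.115, 0.001], [0.115, 0.993, -0.001], [-0.001, -0.001, -1.0]]
contact_force: [-0.8, -0.3, 5.3]
gripper_width: 0.0432
finger_force: 30.0
```

```bash
python3 plan.py 4 - - 125 - 6 510.6 -338.3 110 83.2 4 510.6 -338.3 33 83.2
```

```text
grasp [ 429.7 -172.2   28.1] yaw 83.4 q6 -120.0 t 10.95 tilt [ 0.001 -0.001]
0,0,-24,0,0,0,-24,0,0,0,-25,0,0,0,-23.9,0,|,-17,-26,2,0,-16,-26,3,0.1,-17,-26,2,0,-16,-26,3,0,-17,-26,2,0.1,-16.7,-25.5,3,0,|,0,0,19,0,0,0,19,0,0,0,20,0,0,0,19,0,| 
end [ 510.6 -338.3   33. ] 83.2
```

>>> apply_moves(motion=[0,0,-24,0,0,0,-24,0,0,0,-25,0,0,0,-24,0,-17,-26,2,0,-16,-26,3,0.1,-17,-26,2,0,-16,-26,3,0,-17,-26,2,0.1,-17,-26,3,0,0,0,0,0,0,0,19,0,0,0,19,0,0,0,20,0,0,0,18,0,0,0,0,0,0,0,0,0])

```text
time_s: 12.65
tcp_pos: [0.5101, -0.3377, 0.1801]
tcp_rot: [[-0.993, 0.118, -0.001], [0.118, 0.993, 0.002], [0.002, 0.001, -1.0]]
contact_force: [1.3, 0.4, -0.3]
gripper_width: 0.0435
finger_force: 30.0
```

```bash
python3 plan.py 1 510.6 -338.3 32.5 83.2
```

```text
grasp [ 509.9 -337.4   33.1] yaw 83.2 q6 -127.8 t 12.65 tilt [-0.001  0.002]
-0.8,-0.8,0.6,0,| 
end [ 510.6 -338.3   32.5] 83.2
```

>>> apply_moves(motion=[0,0,1,0,0,0,0,0,0,0,0,0])

```text
time_s: 12.95
tcp_pos: [0.5105, -0.3385, 0.18]
tcp_rot: [[-0.993, 0.119, 0.0], [0.119, 0.993, -0.0], [-0.0, -0.0, -1.0]]
contact_force: [0.2, -0.7, -1.6]
gripper_width: 0.0433
finger_force: 30.0
```

>>> apply_moves(motion=[0,0,0,0,0,0,0,0,0,0,0,0,0,0,-20,0,0,0,-25,0,0,0,-25,0,0,0,-25,0,0,0,0,0], jaw=0.6)

```text
time_s: 13.75
tcp_pos: [0.5117, -0.3396, 0.2788]
tcp_rot: [[-0.993, 0.119, 0.005], [0.119, 0.993, -0.005], [-0.006, -0.005, -1.0]]
contact_force: [1.3, 0.1, 1.1]
gripper_width: 0.0529
finger_force: 0.0
```

```bash
python3 w.py .511 -.338 .055 .018; python3 plan.py 12 441 159 150 -12.1
```

```text
2580 [ 509.4 -337.9] [43. 41.] 56.5 z [0.027  0.0438 0.0479]
grasp [ 511.5 -339.5  129.6] yaw 83.2 q6 -127.8 t 13.8 tilt [ 0.003 -0.003]
11,41,-2,-7.1,5,41,-1,-7,1,42,-2,-7.1,-5,42,-2,-7,-9,41,-2,-7.1,-15,39,-1,-7.1,-19,37,-2,-7,-24,35,-2,-7.1,-28,31,-1,-7,-31,28,-2,-7.1,-35,23,-2,-7.1,-37.4,19.5,-1.4,-7,| 
end [441. 159. 150.] 167.9
```

```bash
python3 plan.py 7 476 -90 150 35 7 441 159 150 -12.1
```

```text
grasp [ 511.5 -339.5  129.6] yaw 83.2 q6 -127.8 t 13.8 tilt [ 0.003 -0.003]
9,35,-3,6.9,14,33,-3,6.9,17,32,-3,6.8,21,29,-3,6.9,24,27,-3,6.9,27,23,-3,6.9,30.3,20.1,-2.4,6.9,|,32,16,0,6.7,34,13,0,6.8,35,8,0,6.7,35,4,0,6.7,36,0,0,6.7,36,-4,0,6.8,35,-8.1,0,6.7,| 
end [441. 159. 150.] -12.1
```

>>> apply_moves(motion=[9,35,-3,6.9,14,33,-3,6.9,17,32,-3,6.8,21,29,-3,6.9,24,27,-3,6.9,27,23,-3,6.9,30.3,20.1,-2.4,6.9,32,16,0,6.7,34,13,0,6.8,35,8,0,6.7,35,4,0,6.7,36,0,0,6.7,36,-4,0,6.8,35,-8,0,6.7,0,0,0,0,0,0,0,0], jaw=1)

```text
time_s: 15.4
tcp_pos: [0.4394, 0.1603, 0.2938]
tcp_rot: [[0.206, 0.979, -0.002], [0.979, -0.206, -0.001], [-0.001, -0.002, -1.0]]
contact_force: [-0.1, -0.5, -0.1]
gripper_width: 0.0882
finger_force: 0.0
```

```bash
python3 w.py .441 .159 .06 .025; python3 plan.py 5 440.5 159 32 -12.1
```

```text
5107 [440.1 159.1] [72. 46.] 77.9 z [0.0361 0.0377 0.0391]
grasp [439.4 159.6 147. ] yaw -12.0 q6 17.4 t 15.45 tilt [-0.002 -0.001]
0,0,23,0,0,0,23,0.1,0,1,23,0,0,0,23,0,-0.3,0.1,23,0,| 
end [440.5 159.   32. ] -12.1
```

>>> apply_moves(motion=[0,0,23,0,0,0,23,0.1,0,1,23,0,0,0,23,0,0,0,23,0,0,0,0,0,0,0,0,0])

```text
time_s: 16.15
tcp_pos: [0.4411, 0.1587, 0.1798]
tcp_rot: [[0.213, 0.977, -0.001], [0.977, -0.213, -0.0], [-0.001, -0.001, -1.0]]
contact_force: [-0.5, 0.1, 0.3]
gripper_width: 0.0882
finger_force: 0.0
```

>>> apply_moves(motion=[0,0,0,0,0,0,0,0,0,0,0,0,0,0,0,0,0,0,0,0,0,0,0,0,0,0,0,0,0,0,0,0], jaw=0)

```text
time_s: 16.95
tcp_pos: [0.4411, 0.1598, 0.1802]
tcp_rot: [[0.212, 0.977, 0.0], [0.977, -0.212, 0.0], [0.0, 0.0, -1.0]]
contact_force: [-1.2, 0.7, 4.2]
gripper_width: 0.046
finger_force: 30.0
```

```bash
python3 plan.py 4 - - 125 - 8 506 443.9 115 3.6 
```

```text
grasp [441.1 159.8  33.2] yaw -12.2 q6 17.6 t 16.95 tilt [0. 0.]
0,0,-23,0,0,0,-23,0,0,0,-23,0,0,0,-22.8,0,|,36,0,1,-2,37,2,2,-2,36,3,1,-1.9,36,4,1,-2,36,6,1,-2,36,6,2,-2,36,8,1,-1.9,34.9,9.3,1,-2,| 
end [506.  443.9 115. ] 3.6
```

>>> apply_moves(motion=[0,0,-23,0,0,0,-23,0,0,0,-23,0,0,0,-23,0,36,0,1,-2,37,2,2,-2,36,3,1,-1.9,36,4,1,-2,36,6,1,-2,36,6,2,-2,36,8,1,-1.9,35,9,1,-2,0,0,0,0,0,0,0,0])

```text
time_s: 18.35
tcp_pos: [0.5049, 0.4441, 0.2605]
tcp_rot: [[-0.064, 0.998, -0.002], [0.998, 0.064, -0.002], [-0.001, -0.002, -1.0]]
contact_force: [-0.6, -0.2, -2.7]
gripper_width: 0.0456
finger_force: 30.0
```

```bash
python3 w.py .51 .395 .11 .007; python3 plan.py 5 506 443.9 38.5 3.6
```

```text
1250 [508.5 467.9] [72. 53.] 3.3 z [0.0099 0.0115 0.0126]
152 [501.1 303.1] [34.  5.] 3.4 z [0.0105 0.0115 0.0124]
159 [537.4 305.6] [36.  5.] 3.7 z [0.0107 0.0116 0.0124]
grasp [504.7 443.1 113.7] yaw 3.6 q6 27.6 t 18.4 tilt [-0.002 -0.002]
0,0,15,0,0,1,15,0,0,0,15,0,1,0,15,0,-0.3,0.3,15.2,0,| 
end [506.  443.9  38.5] 3.6
```

```bash
python3 plan.py 5 509.5 445 38.5 3.6
```

```text
grasp [504.7 443.1 113.7] yaw 3.6 q6 27.6 t 18.4 tilt [-0.002 -0.002]
0,1,15,0,1,1,15,0,0,1,15,0,0,1,15,0,0.6,0.9,15.2,0,| 
end [509.5 445.   38.5] 3.6
```

>>> apply_moves(motion=[0,1,15,0,1,1,15,0,0,1,15,0,0,1,15,0,0.6,1,15,0,0,0,0,0,0,0,0,0])

```text
time_s: 19.1
tcp_pos: [0.5104, 0.4457, 0.1862]
tcp_rot: [[-0.062, 0.998, -0.001], [0.998, 0.062, -0.001], [-0.0, -0.001, -1.0]]
contact_force: [0.8, -0.7, -2.9]
gripper_width: 0.0454
finger_force: 30.0
```

```bash
python3 plan.py 1 509.5 445 37.5 3.6
```

```text
grasp [510.3 445.6  39.2] yaw 3.6 q6 27.5 t 19.1 tilt [-0.001 -0.001]
-0.6,-0.8,1.7,0,| 
end [509.5 445.   37.5] 3.6
```

>>> apply_moves(motion=[0,0,1.5,0,0,0,0,0,0,0,0,0])

```text
time_s: 19.4
tcp_pos: [0.5105, 0.4459, 0.1858]
tcp_rot: [[-0.063, 0.998, 0.0], [0.998, 0.063, 0.0], [0.0, 0.0, -1.0]]
contact_force: [0.8, -0.4, -2.5]
gripper_width: 0.0453
finger_force: 30.0
```

>>> apply_moves(motion=[0,0,0,0,0,0,0,0,0,0,0,0,0,0,0,0,0,0,-25,0,0,0,-30,0,0,0,-30,0,0,0,-25,0,0,0,0,0], jaw=1)

```text
time_s: 20.3
tcp_pos: [0.5118, 0.4467, 0.3005]
tcp_rot: [[-0.063, 0.998, 0.007], [0.998, 0.063, 0.004], [0.004, 0.007, -1.0]]
contact_force: [1.2, 0.8, -0.3]
gripper_width: 0.0881
finger_force: 0.0
```

```bash
python3 w.py .51 .445 .06 .025; python3 w.py .51 .395 .11 .007; python3 plan.py 10 430 60 190 7 10 332 -293 150 10.8
```

```text
5136 [510.  446.6] [46. 75.] 3.7 z [0.0377 0.0416 0.0431]
7525 [512.2 407.6] [ 72. 173.] 3.6 z [0.0106 0.0411 0.0428]
grasp [510.6 445.9 148.7] yaw 3.6 q6 27.5 t 20.4 tilt [0.001 0.   ]
-38,-10,-4,-0.3,-38,-11,-4,-0.4,-38,-11,-4,-0.3,-38,-11,-5,-0.4,-37,-12,-4,-0.3,-38,-11,-4,-0.4,-38,-12,-4,-0.3,-37,-12,-4,-0.3,-38,-12,-4,-0.4,-37.1,-12.7,-4.3,-0.3,|,-34,-14,4,-0.4,-34,-14,4,-0.4,-33,-15,4,-0.3,-34,-14,4,-0.4,-33,-15,4,-0.4,-34,-15,4,-0.4,-33,-16,4,-0.4,-33,-15,4,-0.4,-33,-16,4,-0.3,-33,-16.3,4,-0.4,| 
end [ 332. -293.  150.] 10.8
```

>>> apply_moves(motion=[-38,-10,-4,-0.3,-38,-11,-4,-0.4,-38,-11,-4,-0.3,-38,-11,-5,-0.4,-37,-12,-4,-0.3,-38,-11,-4,-0.4,-38,-12,-4,-0.3,-37,-12,-4,-0.3,-38,-12,-4,-0.4,-37,-13,-4,-0.3,-34,-14,4,-0.4,-34,-14,4,-0.4,-33,-15,4,-0.3,-34,-14,4,-0.4,-33,-15,4,-0.4,-34,-15,4,-0.4,-33,-16,4,-0.4,-33,-15,4,-0.4,-33,-16,4,-0.3,-33,-16,4,-0.4])

```text
time_s: 22.4
tcp_pos: [0.3306, -0.2937, 0.2946]
tcp_rot: [[-0.187, 0.982, -0.002], [0.982, 0.187, 0.003], [0.003, -0.001, -1.0]]
contact_force: [0.0, 0.1, -0.0]
gripper_width: 0.0884
finger_force: 0.0
```

```bash
sleep 0; python3 w.py .332 -.293 .06 .025; python3 plan.py 5 332 -292 33 10.8
```

```text
3425 [ 330.4 -294. ] [34. 64.] 10.7 z [0.0387 0.0415 0.0442]
grasp [ 329.6 -298.1  147.8] yaw 10.7 q6 -68.1 t 22.45 tilt [-0.002 -0.001]
1,1,23,0,1,0,23,0,1,1,23,-0.1,1,1,23,0,1.5,0.5,22.8,0,| 
end [ 332. -292.   33.] 10.8
```

>>> apply_moves(motion=[0,0,23,0,0,0,23,0,0,-1,23,0,0,0,23,0,0,0,23,0,0,0,0,0,0,0,0,0])

```text
time_s: 23.15
tcp_pos: [0.3305, -0.2924, 0.1806]
tcp_rot: [[-0.187, 0.982, -0.002], [0.982, 0.187, 0.003], [0.003, -0.001, -1.0]]
contact_force: [-0.1, -1.0, 0.6]
gripper_width: 0.0878
finger_force: 0.0
```

>>> apply_moves(motion=[0,0,0,0,0,0,0,0,0,0,0,0,0,0,0,0,0,0,0,0,0,0,0,0,0,0,0,0,0,0,0,0,0,0,0,0], jaw=0)

```text
time_s: 24.05
tcp_pos: [0.3308, -0.2932, 0.1815]
tcp_rot: [[-0.187, 0.982, -0.0], [0.982, 0.187, 0.0], [0.0, -0.0, -1.0]]
contact_force: [-0.4, 1.0, 2.0]
gripper_width: 0.0335
finger_force: 30.0
```

```bash
python3 plan.py 4 - - 150 - 10 420 60 180 7 9 516 351 120 3.6 
```

```text
grasp [ 330.8 -293.2   34.5] yaw 10.8 q6 -67.8 t 24.05 tilt [-0.  0.]
0,0,-29,0,0,0,-29,0,0,0,-29,0,0,0,-28.5,0,|,33,15,-3,0.4,33,16,-3,0.4,33,14,-3,0.3,34,15,-3,0.4,33,15,-3,0.4,34,14,-3,0.4,33,14,-3,0.3,34,14,-3,0.4,34,13,-3,0.4,33.6,13.8,-3,0.4,|,31,15,7,0.4,31,14,6,0.4,31,14,7,0.3,31,14,7,0.4,31,14,6,0.4,31,13,7,0.4,32,13,7,0.3,31,13,6,0.4,31.5,13.3,7,0.4,| 
end [516. 351. 120.] 3.6
```

>>> apply_moves(motion=[0,0,-29,0,0,0,-29,0,0,0,-29,0,0,0,-29,0,33,15,-3,0.4,33,16,-3,0.4,33,14,-3,0.3,34,15,-3,0.4,33,15,-3,0.4,34,14,-3,0.4,33,14,-3,0.3,34,14,-3,0.4,34,13,-3,0.4,34,14,-3,0.4])

```text
time_s: 25.45
tcp_pos: [0.42, 0.0621, 0.3274]
tcp_rot: [[-0.121, 0.993, -0.0], [0.993, 0.121, 0.0], [0.0, -0.0, -1.0]]
contact_force: [0.5, -0.1, -2.0]
gripper_width: 0.0336
finger_force: 30.0
```

>>> apply_moves(motion=[31,15,7,0.4,31,14,6,0.4,31,14,7,0.3,31,14,7,0.4,31,14,6,0.4,31,13,7,0.4,32,13,7,0.3,31,13,6,0.4,31,13,7,0.4,0,0,0,0,0,0,0,0])

```text
time_s: 26.55
tcp_pos: [0.5154, 0.3511, 0.2663]
tcp_rot: [[-0.064, 0.998, -0.002], [0.998, 0.064, -0.001], [-0.001, -0.002, -1.0]]
contact_force: [0.5, -0.4, -1.8]
gripper_width: 0.0337
finger_force: 30.0
```

```bash
python3 plan.py 5 516 351 39.5 3.6 
```

```text
grasp [515.1 350.9 119.3] yaw 3.7 q6 19.7 t 26.55 tilt [-0.002 -0.001]
0,0,16,0,0,0,16,0,0,1,16,0,0,0,16,0.1,0,-0.1,15.8,0,| 
end [516.  351.   39.5] 3.6
```

>>> apply_moves(motion=[0,0,16,0,0,0,16,0,0,1,16,0,0,0,16,0.1,0,0,16,0,0,0,0,0,0,0,0,0])

```text
time_s: 27.25
tcp_pos: [0.5168, 0.3508, 0.1865]
tcp_rot: [[-0.061, 0.998, -0.001], [0.998, 0.061, -0.001], [-0.0, -0.001, -1.0]]
contact_force: [-0.0, -0.2, -1.3]
gripper_width: 0.0339
finger_force: 30.0
```

```bash
python3 plan.py 1 516 351 38.5 3.6 
```

```text
grasp [516.6 350.8  39.5] yaw 3.5 q6 19.8 t 27.25 tilt [-0.001 -0.001]
0.3,-0.6,1,-0.1,| 
end [516.  351.   38.5] 3.6
```

>>> apply_moves(motion=[0,0,1,0,0,0,0,0,0,0,0,0])

```text
time_s: 27.55
tcp_pos: [0.5169, 0.351, 0.1867]
tcp_rot: [[-0.061, 0.998, 0.0], [0.998, 0.061, 0.0], [0.0, 0.0, -1.0]]
contact_force: [0.3, -0.2, -0.8]
gripper_width: 0.0339
finger_force: 30.0
```

>>> apply_moves(motion=[0,0,0,0,0,0,0,0,0,0,0,0,0,0,0,0,0,0,-25,0,0,0,-30,0,0,0,-30,0,0,0,-25,0,0,0,0,0], jaw=1)

```text
time_s: 28.45
tcp_pos: [0.5183, 0.3517, 0.3011]
tcp_rot: [[-0.061, 0.998, 0.007], [0.998, 0.061, 0.003], [0.003, 0.007, -1.0]]
contact_force: [-0.4, -0.0, 0.4]
gripper_width: 0.0881
finger_force: 0.0
```

```bash
python3 w.py .516 .351 .055 .025; python3 plan.py 13 560 19 200 87.2
```

```text
3423 [516.6 350.3] [34. 64.] 3.1 z [0.0415 0.0455 0.0482]
grasp [518.2 351.6 151.6] yaw 3.5 q6 19.8 t 28.5 tilt [0.004 0.002]
-26,2,-4,-6.4,-25,-2,-3,-6.5,-26,-4,-4,-6.4,-25,-7,-4,-6.5,-24,-9,-4,-6.4,-22,-13,-3,-6.4,-22,-14,-4,-6.5,-19,-17,-4,-6.4,-17,-20,-4,-6.5,-15,-20,-3,-6.4,-13,-23,-4,-6.4,-10,-24,-4,-6.5,-7.1,-24.4,-3.4,-6.4,| 
end [560.  19. 200.] 87.2
```

>>> apply_moves(motion=[-26,2,-4,-6.4,-25,-2,-3,-6.5,-26,-4,-4,-6.4,-25,-7,-4,-6.5,-24,-9,-4,-6.4,-22,-13,-3,-6.4,-22,-14,-4,-6.5,-19,-17,-4,-6.4,-17,-20,-4,-6.5,-15,-20,-3,-6.4,-13,-23,-4,-6.4,-10,-24,-4,-6.5,-7,-24,-3,-6.4,0,0,0,0,0,0,0,0])

```text
time_s: 30.0
tcp_pos: [0.5583, 0.0187, 0.3429]
tcp_rot: [[-0.999, 0.053, -0.002], [0.053, 0.999, 0.001], [0.003, 0.001, -1.0]]
contact_force: [0.0, -0.2, 0.7]
gripper_width: 0.0878
finger_force: 0.0
```

```bash
cat > t.py <<'E'
from h import *
import sys
i,E=ext('wrist');im,d=bot.camera('wrist');P=cloud('wrist',d,E);save(im,sys.argv[1])
h=cv2.cvtColor(im,cv2.COLOR_RGB2HSV)
m=(h[...,1]>150)&(h[...,0]>5)&(h[...,0]<20)&(h[...,2]>90)&(P[...,2]>.03)&(abs(P[...,1]-.02)<.06)
q=P[m];print(len(q));R=cv2.minAreaRect(q[:,:2].astype(np.float32)*1000);print(R)
A=np.c_[q[:,:2]-q[:,:2].mean(0),np.ones(len(q))];print(q.mean(0).round(4),np.linalg.lstsq(A,q[:,2],rcond=None)[0])
E
python3 t.py w3.png; python3 plan.py 1 - - - -
```

```text
989
((538.6881713867188, 41.7655143737793), (58.901153564453125, 114.06143951416016), 79.4445571899414)
[0.5699 0.0201 0.0733] [-1.13486403  1.57816645  0.07326649]
grasp [557.9  19.4 196.1] yaw 87.0 q6 -97.3 t 30.05 tilt [-0.002  0.001]
0,0,0,0,| 
end [557.9  19.4 196.1] 87.0
```

View pics/w3.png

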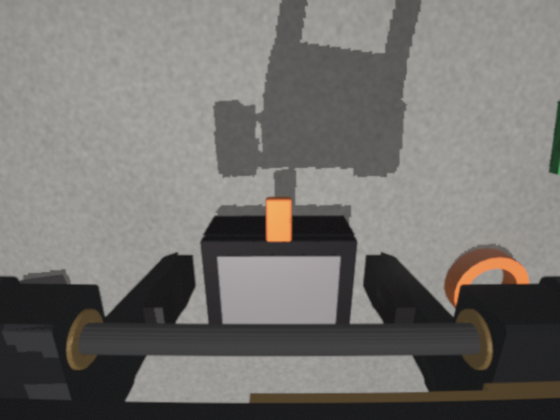

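The orange tongue shows at (279,220), with the case lid below it. The brown gripper parts got into the mask, so I'll limit the height.

```bash
sed -i 's/&(P\[...,2\]>.03)/\&(P[...,2]>.05)\&(P[...,2]<.09)/' t.py; python3 t.py w4.png; python3 w.py .63 .015 .16 .05;python3 plan.py 8 - - - -|head -1
```

```text
940
((570.313232421875, 18.446550369262695), (22.61591911315918, 40.379512786865234), 86.32453918457031)
[0.5714 0.0183 0.0664] [-0.03915748 -0.01553056  0.06636941]
14446 [614.9  15.9] [140. 130.] 87.5 z [0.0619 0.0653 0.0671]
grasp [558.1  19.9 196.6] yaw 87.2 q6 -97.3 t 30.15 tilt [-0.002  0.001]
```

```bash
python3 plan.py 6 564 18.7 62 87.2
```

```text
grasp [558.1  19.9 196.6] yaw 87.2 q6 -97.3 t 30.15 tilt [-0.002  0.001]
-1,0,22,0,-1,0,23,0,-1,0,22,0,-1,-1,23,0,-1,0,22,0,-1,0.1,22.6,0,| 
end [564.   18.7  62. ] 87.2
```

>>> apply_moves(motion=[-1,0,22,0,-1,0,23,0,-1,0,22,0,-1,-1,23,0,-1,0,22,0,0,0,23,0,0,0,0,0,0,0,0,0])

```text
time_s: 30.95
tcp_pos: [0.5635, 0.0184, 0.2094]
tcp_rot: [[-0.999, 0.049, -0.001], [0.049, 0.999, 0.0], [0.001, 0.0, -1.0]]
contact_force: [0.2, -0.0, -0.6]
gripper_width: 0.0881
finger_force: 0.0
```

>>> apply_moves(motion=[0,0,0,0,0,0,0,0,0,0,0,0,0,0,0,0,0,0,0,0,0,0,0,0,0,0,0,0,0,0,0,0,0,0,0,0,0,0,0,0], jaw=0)

```text
time_s: 31.95
tcp_pos: [0.5636, 0.0179, 0.2094]
tcp_rot: [[-0.999, 0.049, -0.0], [0.049, 0.999, 0.001], [0.0, 0.001, -1.0]]
contact_force: [0.7, 2.9, 0.1]
gripper_width: 0.0213
finger_force: 30.0
```

```bash
cat > arc.py <<'E'
# arc.py th0 th1 n : tool rows (x,z) round the hinge for the tongue point
import sys
from h import *
a,b=map(float,sys.argv[1:3]);n=int(sys.argv[3])
f=lambda t:np.array([134*np.cos(t)-5*np.sin(t),134*np.sin(t)+5*np.cos(t)])
p=f(a);o=[]
for i in range(1,n+1):
    g=f(a+(b-a)*i/n);w=np.round(g-p,1);p=p+w;o+=['%g'%(w[0]+0),'0','%g'%(-w[1]+0),'0']
print(','.join(o))
E
python3 arc.py .035 1.66 20; python3 plan.py 1 - - - -|head -1
```

```text
-1.2,0,-10.8,0,-2.1,0,-10.7,0,-3,0,-10.5,0,-3.8,0,-10.2,0,-4.6,0,-9.9,0,-5.4,0,-9.4,0,-6.2,0,-9,0,-6.8,0,-8.5,0,-7.6,0,-7.8,0,-8.1,0,-7.3,0,-8.7,0,-6.5,0,-9.2,0,-5.8,0,-9.7,0,-5.1,0,-10,0,-4.3,0,-10.3,0,-3.4,0,-10.6,0,-2.6,0,-10.8,0,-1.7,0,-10.8,0,-0.8,0,-10.9,0,0,0,-10.9,0,1,0
grasp [563.6  18.   62.4] yaw 87.2 q6 -97.4 t 31.95 tilt [-0.     0.001]
```

>>> apply_moves(motion=[-1.2,0,-10.8,0,-2.1,0,-10.7,0,-3,0,-10.5,0,-3.8,0,-10.2,0,-4.6,0,-9.9,0,-5.4,0,-9.4,0,-6.2,0,-9,0])

```text
time_s: 32.65
tcp_pos: [0.59, 0.0166, 0.2806]
tcp_rot: [[-0.999, 0.049, -0.001], [0.049, 0.999, 0.001], [0.001, 0.001, -1.0]]
contact_force: [-0.8, 5.1, -3.5]
gripper_width: 0.0211
finger_force: 30.0
```

>>> apply_moves(motion=[-6.8,0,-8.5,0,-7.6,0,-7.8,0,-8.1,0,-7.3,0,-8.7,0,-6.5,0,-9.2,0,-5.8,0,-9.7,0,-5.1,0,-10,0,-4.3,0,-10.3,0,-3.4,0,-10.6,0,-2.6,0,-10.8,0,-1.7,0,-10.8,0,-0.8,0,-10.9,0,0,0,-10.9,0,1,0,0,0,0,0,0,0,0,0])

```text
time_s: 34.15
tcp_pos: [0.7141, 0.0104, 0.332]
tcp_rot: [[-0.999, 0.049, -0.002], [0.049, 0.999, 0.0], [0.002, 0.0, -1.0]]
contact_force: [-1.4, 4.5, -5.3]
gripper_width: 0.0214
finger_force: 30.0
```

>>> apply_moves(motion=[0,0,0,0,0,0,0,0,0,0,0,0,0,0,0,0,0,0,-25,0,0,0,-30,0,0,0,-30,0,0,0,0,0], jaw=1)

```text
time_s: 34.95
tcp_pos: [0.7152, 0.0099, 0.4245]
tcp_rot: [[-0.999, 0.049, 0.01], [0.049, 0.999, -0.002], [-0.01, -0.001, -1.0]]
contact_force: [-0.2, -0.0, 0.9]
gripper_width: 0.0838
finger_force: 0.0
```

```bash
cat > s.py <<'E'
from h import *
import sys
im,d=bot.camera('scene'); x,y,w,h=map(int,sys.argv[2:6]); save(cv2.resize(im[y:y+h,x:x+w],None,fx=3,fy=3,interpolation=cv2.INTER_CUBIC),sys.argv[1])
E
python3 s.py s1.png 200 100 240 200; python3 plan.py 6 560 100 260 45 8 343 292 150 0|head -2;
```

```text
grasp [715.7   9.7 274.5] yaw 87.2 q6 -95.9 t 35.0 tilt [ 0.006 -0.001]
27,14,2,7,28,10,3,7.1,29,7,2,7,30,3,3,7,30,0,2,7,29.5,-4.2,2.5,7.1,|,36,-2,14,5.6,36,-6,14,5.6,35,-9,13,5.7,34,-13,14,5.6,32,-16,14,5.6,31,-19,14,5.6,29,-22,13,5.6,26.7,-24.3,14,5.7,|
```

View pics/s1.png

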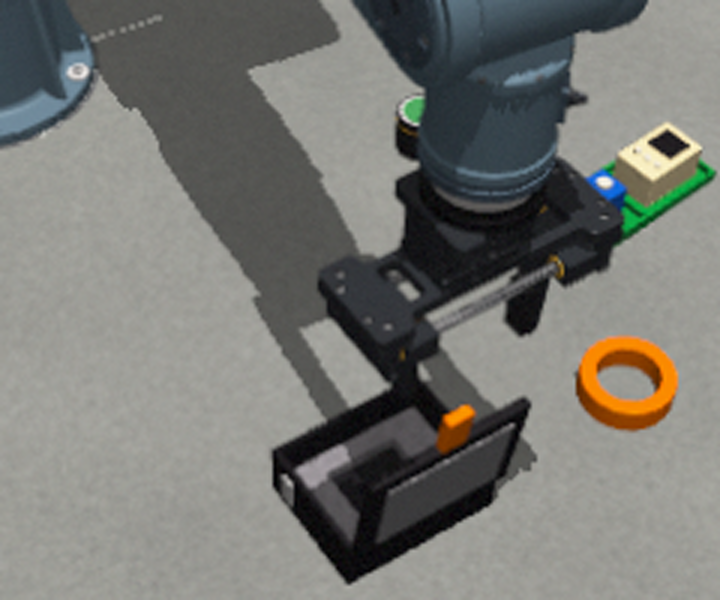

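Scene crop: the lid stands upright and the recess is open at crop (375,475). The belt pack and converter sit in the green tray.

```bash
python3 plan.py 4 600 60 260 87.2 10 343 292 150 87.2
```

```text
grasp [715.7   9.7 274.5] yaw 87.2 q6 -95.9 t 35.0 tilt [ 0.006 -0.001]
30,11,4,0,29,11,3,0,30,11,4,0,29,11.5,3.5,0,|,27,22,11,0,27,22,11,0,26,22,11,0,27,22,11,0,27,22,11,0,27,21,11,0,27,22,11,0,27,22,11,0,26,22,11,0,27.2,22,11,0,| 
end [343. 292. 150.] 87.2
```

>>> apply_moves(motion=[30,11,4,0,29,11,3,0,30,11,4,0,29,11.5,3.5,0,27,22,11,0,27,22,11,0,26,22,11,0,27,22,11,0,27,22,11,0,27,21,11,0,27,22,11,0,27,22,11,0,26,22,11,0,27,22,11,0,0,0,0,0,0,0,0,0], jaw=1)

```text
time_s: 36.6
tcp_pos: [0.3408, 0.2924, 0.2924]
tcp_rot: [[-0.999, 0.047, -0.001], [0.047, 0.999, -0.001], [0.001, -0.001, -1.0]]
contact_force: [-0.2, -0.1, -0.3]
gripper_width: 0.088
finger_force: 0.0
```

```bash
python3 w.py .343 .292 .06 .03; python3 plan.py 5 342.5 292 32 87.2
```

```text
3035 [340.9 292.3] [48. 47.] 80.3 z [0.0392 0.0442 0.0454]
grasp [341.7 292.1 146. ] yaw 87.2 q6 -61.9 t 36.65 tilt [-0.    -0.001]
0,0,23,0,0,0,23,0,0,0,22,0,-1,0,23,0,0.2,0,23,0,| 
end [342.5 292.   32. ] 87.2
```

>>> apply_moves(motion=[0,0,23,0,0,0,23,0,0,0,22,0,0,0,23,0,0,0,23,0,0,0,0,0,0,0,0,0])

```text
time_s: 37.35
tcp_pos: [0.3425, 0.2918, 0.1796]
tcp_rot: [[-0.999, 0.051, -0.0], [0.051, 0.999, -0.0], [0.0, -0.0, -1.0]]
contact_force: [0.1, -0.2, 0.6]
gripper_width: 0.088
finger_force: 0.0
```

>>> apply_moves(motion=[0,0,0,0,0,0,0,0,0,0,0,0,0,0,0,0,0,0,0,0,0,0,0,0,0,0,0,0,0,0,0,0], jaw=0)

```text
time_s: 38.15
tcp_pos: [0.3417, 0.2925, 0.1795]
tcp_rot: [[-0.999, 0.049, 0.0], [0.049, 0.999, 0.0], [-0.0, 0.0, -1.0]]
contact_force: [-1.9, -0.3, 4.7]
gripper_width: 0.0475
finger_force: 30.0
```

```bash
python3 plan.py 5 - - 180 - 10 560 19 200 87.2
```

```text
grasp [341.7 292.5  32.5] yaw 87.2 q6 -61.8 t 38.15 tilt [0. 0.]
0,0,-29,0,0,0,-30,0,0,0,-29,0,0,0,-30,0,0,0,-29.5,0,|,-23,-26,-2,0,-23,-26,-2,0,-23,-27,-2,0,-24,-26,-2,0,-23,-26,-2,0,-23,-26,-2,0,-23,-27,-2,0,-23,-26,-2,0,-23,-26,-2,0,-23.4,-26.5,-2,0,| 
end [560.  19. 200.] 87.2
```

>>> apply_moves(motion=[0,0,-29,0,0,0,-30,0,0,0,-29,0,0,0,-30,0,0,0,-30,0,-23,-26,-2,0,-23,-26,-2,0,-23,-27,-2,0,-24,-26,-2,0,-23,-26,-2,0,-23,-26,-2,0,-23,-27,-2,0,-23,-26,-2,0,-23,-26,-2,0,-23,-26,-2,0,0,0,0,0,0,0,0,0])

```text
time_s: 39.85
tcp_pos: [0.5593, 0.0188, 0.3464]
tcp_rot: [[-0.999, 0.051, -0.002], [0.051, 0.999, 0.001], [0.002, 0.0, -1.0]]
contact_force: [0.2, 0.0, -2.2]
gripper_width: 0.0473
finger_force: 30.0
```

```bash
cat > r.py <<'E'
from h import *
# case rim and recess floor/foam from the top camera and the wrist
for cam in('top','wrist'):
    i,E=ext(cam);im,d=bot.camera(cam);P=cloud(cam,d,E);save(im,'r_%s.png'%cam)
    for n,a,b in(('rim',.046,.058),('foam',.013,.022),('floor',.001,.009)):
        m=(d>0)&(P[...,2]>a)&(P[...,2]<b)&(abs(P[...,0]-.643)<(.08 if n=='rim' else .053))&(abs(P[...,1]-.015)<(.09 if n=='rim' else .068))
        m=cv2.morphologyEx(m.astype(np.uint8),cv2.MORPH_OPEN,np.ones((2,2)))>0
        q=P[m]
        if len(q)>20:R=cv2.minAreaRect(q[:,:2].astype(np.float32)*1000);print(cam,n,len(q),np.round(R[0],1),np.round(R[1]),round(R[2],1))
E
python3 r.py; python3 plan.py 5 643 15 160 87.2 6 643 15 40 87.2
```

```text
wrist rim 814 [554.9  36. ] [158. 146.] 78.1
wrist foam 818 [554.1  20.1] [130. 153.] 86.7
wrist floor 62 [590.6  70.7] [26.  1.] 87.6
grasp [558.4  20.1 199.5] yaw 87.2 q6 -97.3 t 39.95 tilt [-0.002  0.001]
-17,0,8,0,-17,0,8,0,-17,-1,8,0,-17,0,8,0,-16.7,0,7.5,0,|,0,0,20,0,0,0,20,0,0,0,20,0,0,0,20,0,0,0,20,0,0,0,20,0,| 
end [643.  15.  40.] 87.2
```

View pics/r_wrist.png

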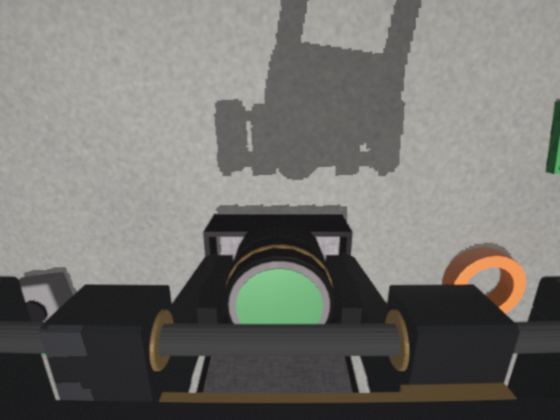

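The lens is upright in the fingers at (279,305). The open case is centred under it, with its front corners at (207,232) and (350,232).

>>> apply_moves(motion=[-17,0,8,0,-17,0,8,0,-17,-1,8,0,-17,0,8,0,-16,0,7,0,0,0,20,0,0,0,20,0,0,0,20,0,0,0,20,0,0,0,20,0,0,0,10,0,0,0,0,0,0,0,0,0])

```text
time_s: 41.25
tcp_pos: [0.6434, 0.0147, 0.1989]
tcp_rot: [[-0.999, 0.048, 0.0], [0.048, 0.999, -0.0], [-0.0, -0.0, -1.0]]
contact_force: [-0.4, 0.7, -0.0]
gripper_width: 0.0477
finger_force: 30.0
```

```bash
python3 plan.py 3 643 15 38.5 87.2
```

```text
grasp [643.4  14.7  51.9] yaw 87.2 q6 -96.5 t 41.25 tilt [ 0. -0.]
0,0,4,0,0,0,5,0,0.4,0.2,4.4,0,| 
end [643.   15.   38.5] 87.2
```

>>> apply_moves(motion=[0,0,5,0,0,0,5,0,0,0,3.5,0,0,0,0,0,0,0,0,0])

```text
time_s: 41.75
tcp_pos: [0.6433, 0.0141, 0.1847]
tcp_rot: [[-0.999, 0.049, -0.0], [0.049, 0.999, 0.0], [0.0, 0.0, -1.0]]
contact_force: [0.0, -0.4, -0.7]
gripper_width: 0.0478
finger_force: 30.0
```

>>> apply_moves(motion=[0,0,0,0,0,0,0,0,0,0,0,0,0,0,0,0,0,0,-20,0,0,0,-40,0,0,0,-40,0,0,0,-40,0,0,0,-40,0,0,0,-40,0,0,0,-10,0,0,0,0,0,0,0,0,0], jaw=0.7)

```text
time_s: 43.05
tcp_pos: [0.6429, 0.0142, 0.413]
tcp_rot: [[-0.999, 0.049, -0.002], [0.049, 0.999, 0.0], [0.002, 0.0, -1.0]]
contact_force: [0.1, 0.0, -0.5]
gripper_width: 0.0617
finger_force: 0.0
```

```bash
cat > l.py <<'E'
from h import *
i,E=ext('wrist');im,d=bot.camera('wrist');P=cloud('wrist',d,E);save(im,'l.png')
m=(d>0)&(np.hypot(P[...,0]-.643,P[...,1]-.015)<.035)&(P[...,2]>.03)&(P[...,2]<.06)
q=P[m];print(len(q),q.mean(0) if len(q) else '')
if len(q)>50: print(cv2.minAreaRect(q[:,:2].astype(np.float32)*1000),np.percentile(q[:,2],[5,50,95]))
m=(d>0)&(P[...,2]>.12)&(P[...,2]<.23)&(abs(P[...,0]-.71)<.04)&(abs(P[...,1]-.012)<.02);q=P[m]
print(len(q),q.mean(0) if len(q) else '',q[:,2].max() if len(q) else '')
E
python3 l.py; python3 plan.py 1 - - - -|head -1
```

```text
1478 [0.64098051 0.01413756 0.04862464]
((642.2960815429688, 14.026350021362305), (47.62092971801758, 47.314090728759766), 55.549373626708984) [0.04308799 0.04921651 0.05054909]
2321 [0.71077124 0.01167403 0.15622429] 0.19420453113718159
grasp [642.2  14.3 265.2] yaw 87.2 q6 -96.5 t 43.1 tilt [-0.004  0.001]
```

View pics/l.png

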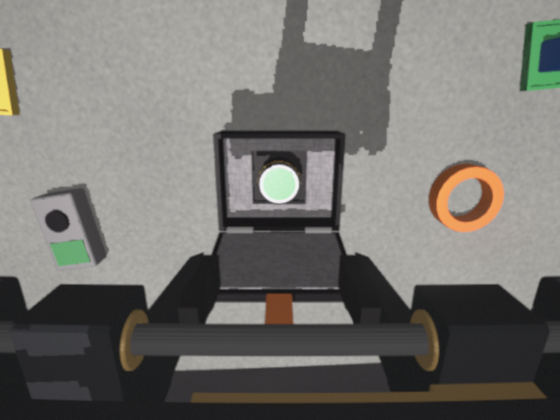

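The lens sits in the recess at (279,183), upright, with its top at 49 mm as expected. The tongue shows at (279,305), so I'll measure its position next.

```bash
python3 - <<'E'
from h import *
i,E=ext('wrist');im,d=bot.camera('wrist');P=cloud('wrist',d,E)
q=P[285:325,265:292].reshape(-1,3);q=q[(q[:,2]>.1)&(q[:,2]<.23)]
for z in np.arange(.11,.21,.01):
    k=abs(q[:,2]-z)<.005
    if k.sum()>5: print(round(z,2),k.sum(),np.median(q[k],0).round(4),q[k,1].min().round(3),q[k,1].max().round(3))
E
python3 plan.py 6 713 11 275 87.2 5 713 11 185 87.2
```

```text
0.15 161 [0.7092 0.0107 0.1531] -0.001 0.022
0.16 221 [0.7115 0.0098 0.1601] -0.001 0.022
0.17 217 [0.7129 0.0105 0.17  ] -0.0 0.021
0.18 253 [0.714  0.0105 0.1801] 0.0 0.021
0.19 197 [0.7152 0.0104 0.1891] 0.0 0.02
grasp [642.1  14.4 264.9] yaw 87.2 q6 -96.5 t 43.15 tilt [-0.004  0.001]
-12,0,-2,0,-12,0,-1,0,-11,0,-2,0,-12,0,-2,0,-12,0,-1,0,-12,0.1,-2.1,0,|,0,0,18,0,0,0,18,0,0,0,18,0,0,0,18,0,0,0,18,0,| 
end [713.  11. 185.] 87.2
```

```bash
sed -i 's/134/136/g' arc.py; python3 plan.py 6 718.5 11 275 87.2 5 718.5 11 186 87.2; python3 arc.py 1.69 0 20
```

```text
grasp [642.1  14.4 264.9] yaw 87.2 q6 -96.5 t 43.15 tilt [-0.004  0.001]
-13,0,-2,0,-12,0,-1,0,-13,0,-2,0,-13,0,-2,0,-13,0,-1,0,-12.5,0.4,-2.1,0,|,0,0,18,0,0,0,18,0,0,0,17,0,0,0,18,0,0,0,18,0,| 
end [718.5  11.  186. ] 87.2
11.4,0,-1.3,0,11.5,0,-0.3,0,11.5,0,0.6,0,11.4,0,1.6,0,11.2,0,2.6,0,10.9,0,3.4,0,10.7,0,4.5,0,10.2,0,5.2,0,9.7,0,6.2,0,9.2,0,6.9,0,8.5,0,7.7,0,7.9,0,8.3,0,7.1,0,9.1,0,6.4,0,9.5,0,5.5,0,10.1,0,4.7,0,10.5,0,3.7,0,10.9,0,2.9,0,11.1,0,1.8,0,11.4,0,0.9,0,11.4,0
```

>>> apply_moves(motion=[-13,0,-2,0,-12,0,-1,0,-13,0,-2,0,-13,0,-2,0,-13,0,-1,0,-12,0,-2,0,0,0,18,0,0,0,18,0,0,0,17,0,0,0,18,0,0,0,18,0,0,0,0,0,0,0,0,0])

```text
time_s: 44.45
tcp_pos: [0.7191, 0.0105, 0.3349]
tcp_rot: [[-0.999, 0.049, -0.002], [0.049, 0.999, 0.0], [0.002, 0.0, -1.0]]
contact_force: [0.1, 0.2, 0.4]
gripper_width: 0.0617
finger_force: 0.0
```

>>> apply_moves(motion=[0,0,0,0,0,0,0,0,0,0,0,0,0,0,0,0,0,0,0,0,0,0,0,0,0,0,0,0], jaw=0)

```text
time_s: 45.15
tcp_pos: [0.7192, 0.0104, 0.3361]
tcp_rot: [[-0.999, 0.049, 0.0], [0.049, 0.999, -0.0], [-0.0, -0.0, -1.0]]
contact_force: [-0.7, -0.7, 1.8]
gripper_width: 0.0213
finger_force: 30.0
```

>>> apply_moves(motion=[11.4,0,-1.3,0,11.5,0,-0.3,0,11.5,0,0.6,0,11.4,0,1.6,0,11.2,0,2.6,0,10.9,0,3.4,0,10.7,0,4.5,0,10.2,0,5.2,0,9.7,0,6.2,0,9.2,0,6.9,0,8.5,0,7.7,0,7.9,0,8.3,0])

```text
time_s: 46.35
tcp_pos: [0.5949, 0.0166, 0.2902]
tcp_rot: [[-0.999, 0.049, 0.001], [0.049, 0.999, -0.0], [-0.001, -0.0, -1.0]]
contact_force: [2.3, -0.2, 0.9]
gripper_width: 0.0217
finger_force: 30.0
```

>>> apply_moves(motion=[7.1,0,9.1,0,6.4,0,9.5,0,5.5,0,10.1,0,4.7,0,10.5,0,3.7,0,10.9,0,2.9,0,11.1,0,1.8,0,9.5,0,0.9,0,8,0,0,0,0,0,0,0,0,0])

```text
time_s: 47.35
tcp_pos: [0.5624, 0.0182, 0.2111]
tcp_rot: [[-0.999, 0.049, -0.0], [0.049, 0.999, 0.0], [0.0, 0.0, -1.0]]
contact_force: [4.4, -0.4, -0.5]
gripper_width: 0.0214
finger_force: 30.0
```

```bash
python3 plan.py 1 - - - -|head -1
```

```text
grasp [562.3  18.2  64.1] yaw 87.2 q6 -97.4 t 47.35 tilt [-0.  0.]
```

>>> apply_moves(motion=[0,0,3,0,0,0,2.5,0,0,0,0,0,0,0,0,0])

```text
time_s: 47.75
tcp_pos: [0.5624, 0.0182, 0.2084]
tcp_rot: [[-0.999, 0.049, -0.0], [0.049, 0.999, -0.0], [0.0, -0.0, -1.0]]
contact_force: [-6.5, 0.9, 21.0]
gripper_width: 0.0217
finger_force: 30.0
```

>>> apply_moves(motion=[0,0,1.5,0,0,0,0,0,0,0,0,0])

```text
time_s: 48.05
tcp_pos: [0.5625, 0.0183, 0.208]
tcp_rot: [[-0.999, 0.048, -0.0], [0.048, 0.999, -0.0], [0.0, -0.001, -1.0]]
contact_force: [-10.4, 2.0, 30.2]
gripper_width: 0.0216
finger_force: 30.0
```

>>> apply_moves(motion=[0,0,0,0,0,0,0,0,0,0,0,0,0,0,0,0,0,0,-30,0,0,0,-40,0,0,0,-40,0,0,0,-30,0,0,0,0,0,0,0,0,0], jaw=0.7)

```text
time_s: 49.05
tcp_pos: [0.5622, 0.0182, 0.3446]
tcp_rot: [[-0.999, 0.049, 0.0], [0.049, 0.999, -0.0], [-0.0, -0.0, -1.0]]
contact_force: [0.2, 0.5, -0.6]
gripper_width: 0.0614
finger_force: 0.0
```

```bash
python3 t.py w5.png; python3 - <<'E'
from h import *
i,E=ext('wrist');im,d=bot.camera('wrist');P=cloud('wrist',d,E)
q=P[(d>0)&(P[...,2]>.05)&(P[...,2]<.08)&(P[...,0]>.6)&(P[...,0]<.69)&(abs(P[...,1]-.015)<.05)]
A=np.c_[q[:,:2]-[.698,.012],np.ones(len(q))];print(len(q),np.linalg.lstsq(A,q[:,2],rcond=None)[0],np.median(q[q[:,0]<.62][:,2]))
E
```

```text
406
((569.7764892578125, 18.418079376220703), (24.02647590637207, 39.95675277709961), 86.48135375976562)
[0.5735 0.0193 0.061 ] [ 0.01143408 -0.01459893  0.06104744]
8238 [ 0.00668431 -0.0007995   0.06346026] 0.06292200210122934
```

```bash
python3 - <<'E'
from h import *
im,d=bot.camera('scene');save(cv2.resize(im[100:380,80:460],None,fx=2,fy=2,interpolation=cv2.INTER_CUBIC),'fin.png')
E
```

```text
(no output)
```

View pics/fin.png

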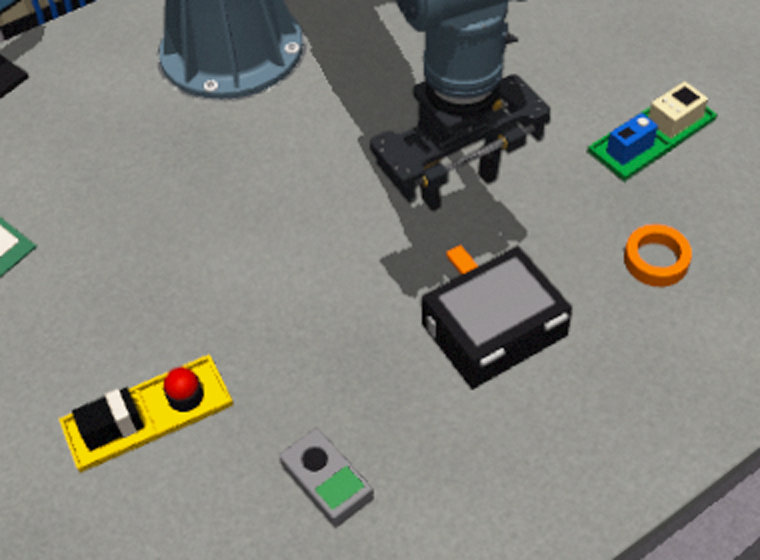

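The final view shows the battery and lamp in the yellow tray, the belt pack and converter in the green tray, and the case shut. The tape roll and meter are where they were.

```bash
python3 -c "
from plant import bot; print(bot.sign_off())"
```

```text
the job is handed in; nothing more can be done
None
```

All three kits are made up and the job is handed in at about 49 s: battery and lamp in the yellow tray, converter and belt pack in the green, lens upright in the shut case, with the tape roll and meter not moved.

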